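# Eject a grater plate from its cassette and hang it on the free slanted peg

## Robot

A 6-joint arm with a two-finger parallel gripper is mounted at the origin on the work surface. World frame = base frame: x ahead of the robot, y to its left, z up, the work surface at z = 0. Lengths are in m, angles in rad, forces in N, time in s.
With the tool pointing down it reaches from about 0.25 to 0.725 m from the base axis. Payload 4 kg.
Tool frame: the origin (TCP) lies at the very end of the fingers, on their centre line; the grasp point (between the pads) lies 19 mm behind it; z points along the fingers, y is the line along which they close (so a half turn about z gives the same grasp; the last joint's range is limited). The gripper opens to 85 mm and grips with 20 to 120 N. Pads are 22 mm wide; open, the fingers measure 114 mm over their backs; the gripper's body (76 mm by 85 mm) begins 54 mm behind the grasp point. The pads swing forward as they close: fully open they stand 13 mm farther back than shut.
Start: joints at [1.258, 0.241, 0.005, 1.335, 0, 1.571], TCP at [0.154, 0.476, 0.231] pointing down, gripper open.
Joint ranges: [-2.72, 2.72], [-1.05, 1.87], [-1.09, 1.28], [-1.99, 2.15], [-1.42, 1.44], [-3.14, 3.14]. Speed limits (rad/s): [2.79, 2.79, 3.14, 3.14, 3.14, 3.14].

## Interface

Orientations are given as a unit quaternion [x, y, z, w].
In Python, from workcell import * gives the robot as it stands. The module is installed in compiled form; this text tells all that it offers.
- The arm moves only by the tool send_rows, never from a script. Its argument "steps" is text: rows parted by semicolons, each of 7 numbers parted by spaces: the opening, from -1 (shut) to 1 (fully open), then the shift along the world's x, y, z in m, then the turn, a rotation vector about the world's x, y, z in rad. A call has exactly 5 rows; each row shifts and turns the commanded pose from where the row before left it; what a row does not reach is not made up. A row lasts 1/12 s, in which the tool goes at most 41.7 mm and 7.16 degrees, less where a joint would pass 70% of its speed; a pose out of reach is approached as far as the arm can. A call is refused whole if a number of a shift passes 0.0417 or a number of a turn 0.125, either way. A call with a gripper value outside its range is refused whole. The fingers move at their own pace and stop on an object; the grip force is fixed at half the most. Time passes only in rows, so rows that do not move let the fingers close, or fill a call up. It gives the time, the measured TCP pose, the force, the opening and the grip force at its end, in the units of the state.
- get_obs(): the state, without advancing time (a new reading comes with each control period).
- camera(name): name is "scene" or "top"; returns a dict with "frame" (400x640x3 uint8, red, green, blue), "range_z" (400x640 float32, m along the optical axis (not along the pixel's ray), 0 where there is no reading), "camera_matrix" (3x3 intrinsics, pixels), "extrinsics" (4x4, takes a point from world to camera coordinates). Camera axes: x right, y down, z forward; pixel columns grow to the right and rows downward; lengths in m; the calibration is good to about 2 mm. A picture is of the moment at which its call begins.
- job_done(): hands the job in; it is judged then, once.
The state is a dict: "clock": time; "joint_pos": joint angles; "joint_vel": joint speeds; "tau": joint torques, N m; "eef_pos": TCP position; "tool_rot": TCP orientation; "ft_force": force on the tool from outside, world axes, zero at the start; "ft_torque": the same for the moment, N m; "grip_width": finger opening in m; "grasp_force": force on a finger pad.
Only numpy, scipy, OpenCV 4.12 (cv2) and the standard library are available. Lean on these libraries where they do the work, as an engineer would, in place of code of your own. Each camera call takes 0.05 s, during which the arm holds its last target. There are 200 camera calls.

## Task

Push the spring ejector slide of the white cassette all the way forward so that the steel grater plate comes out, then pull the plate clear and hang it by its eye on the one empty peg of the slanted drying rack. It must go fully home against the peg's collar, ribbed face outward, with the rest of the plate hanging down the slope; let go of it, and leave everything else where it stands.

Things in the scene. Friction and masses are not known exactly. Their poses are not given: they have to be found in the camera images.
- cassette: Fixed white plastic cassette, 150 x 56 x 47 mm high. Origin on the counter; +x points to its open end (at x = +58 mm; rear end at -92), where the plate comes out. Channel inside 40 mm wide, floor at z = 32 mm; the plate lies wholly inside it, its end 1 to 5 mm behind the open end. Beyond the open end there is only the counter below the plate.
- ejector (a joint): Travel of the ejector slide (m): 0 at rest, 0.050 at its stop. Moves along the cassette's +x and pushes the plate by its rear edge; at full travel some 45 mm of plate stick out. A spring resists with 2 N at first, 6 N at the end, and brings the slide back when let go; the plate stays out.
- ejector_grip (a point): Middle of the ejector's grey T-shaped thumb grip on top of the cassette: 12 mm along the cassette's x, 24 mm along y, 16 mm high (z = 62 to 78 mm). At rest it is 64.5 mm behind the cassette's origin. It is pushed from behind, from its -x side.
- plate: Loose flat steel grater plate, 110 x 36 x 6 mm, 60 to 130 g, dark cross ribs on top. Origin at the centre of its underside, x along its length (as the cassette's x), z up. Its eye, a round 15 mm hole, is 39 mm from the centre towards +x, the end that comes out first.
- plate_eye (a point): Centre of the plate's eye (15 mm hole through 6 mm), on the plate's underside.
- rack: Fixed steel drying rack, 330 mm wide (y), 190 deep, 190 high at the tips; origin on the counter below the middle peg. Three pegs 100 mm apart along y lean 0.55 rad (31.5 degrees) from vertical towards its -x (the robot). Two carry other steel blades, one, in any place, is empty. A bar 78 mm down the slope supports hung plates in the seat plane; the sheet behind the pegs is 21 mm below that plane.
- free_peg_seat: Nominal seat of the empty peg: origin 160 mm above the counter in the plane where a hung plate's underside rests; z along the peg (up and towards the robot, 31.5 degrees from vertical), x up the slope (away from the robot), y left. The peg itself stands at y = 0 but up to 10 mm up or down the slope from here (see free_peg).
- spray: Bystander: white bottle, 64 mm wide, 130 high; origin under its centre.
- jar: Bystander: glass jar with metal cap, 72 mm wide, 100 high; origin under its centre.
- bowl: Bystander: steel bowl, 140 mm wide, 60 high; origin under its centre.
- cutter: Bystander: steel cutter ring, 60 mm wide, 35 high; origin under its centre.
- measure: Bystander: grey measuring cup, 76 mm wide, 75 high; origin under its centre.
- scale: Bystander: white kitchen scale, 150 x 130 x 28 mm; origin under its centre.
- free_peg: White mount of the empty peg; origin on the counter, 160 mm below the nominal seat. Steel peg 12 mm thick, 35 mm long above a 24 mm wide, 21 mm tall collar whose top is the seat; the last 3.5 mm taper to 8.4 mm. Peg and collar sit on a stiff adjustable slide, set anywhere within 10 mm up or down the slope of nominal: the setting is not reported, find it by touch or by eye.

How it is judged:
By the outcome, as a careful person would: the job done as asked, in the order asked, and still so for the second after the job is handed in, with the robot touching nothing.
It also fails if it takes over 72 s, if anything falls off the work surface, if the arm or the gripper's body presses on something with over 40 N, if the wrist force passes 120 N, or if a joint passes its speed limit or range.

## Working session

There is one attempt and no reset: what is moved stays moved. The work goes in short steps, Python scripts to look and compute and a tool call to move; the robot and the scene stay as the last step left them, time stands still between calls to the robot, and variables do not carry over. Pictures are saved under pics/ and viewed, at most 10 in all, crops included, and the job is handed in when it is done.

Besides the shell and the picture viewer there is one more tool, called as name(argument=value, ...) on one line, values as JSON. send_rows: Moves the arm, as the interface text tells. Its arguments: {"type":"object","properties":{"steps":{"type":"string"}},"required":["steps"]}

```bash
mkdir -p pics
cat > h.py <<'E'
from workcell import *
import numpy as np, cv2
def snap(n,f):
    c=camera(n); cv2.imwrite('pics/'+f+'.png',c['frame'][:,:,::-1]); np.savez(f+'.npz',**c); return c
def pts(c):
    K=c['camera_matrix'];E=c['extrinsics'];z=c['range_z']
    v,u=np.mgrid[:z.shape[0],:z.shape[1]]
    P=np.stack([(u-K[0,2])/K[0,0]*z,(v-K[1,2])/K[1,1]*z,z],-1)
    W=(P-E[:3,3])@E[:3,:3]; W[z==0]=np.nan; return W
def ray(c,u,v,h):
    K=c['camera_matrix'];E=c['extrinsics'];o=-E[:3,:3].T@E[:3,3]
    d=E[:3,:3].T@np.array([(u-K[0,2])/K[0,0],(v-K[1,2])/K[1,1],1]); return o+d*(h-o[2])/d[2]
E
python3 - <<'E'
from h import *
for n in('scene','top'):
    c=snap(n,n+'1');E=c['extrinsics'];print(n,c['camera_matrix'].round(1).tolist(),(-E[:3,:3].T@E[:3,3]).round(3),E[:3,:3].round(3).tolist(),(c['range_z']>0).mean())
o=get_obs();print({k:np.round(v,3).tolist() for k,v in o.items()})
E
```

```text
scene [[416.1, 0.0, 318.6], [0.0, 416.1, 205.6], [0.0, 0.0, 1.0]] [ 1.11  -0.217  1.044] [[0.314, 0.949, -0.014], [0.819, -0.279, -0.501], [-0.48, 0.146, -0.865]] 0.9959296875
top [[474.5, 0.0, 314.5], [0.0, 474.5, 202.1], [0.0, 0.0, 1.0]] [ 0.266 -0.023  1.645] [[-0.104, -0.995, -0.004], [-0.973, 0.102, -0.206], [0.205, -0.017, -0.979]] 0.9961875
{'clock': 0.1, 'joint_pos': [1.258, 0.241, 0.004, 1.335, 0.0, 1.571], 'joint_vel': [-0.001, -0.001, 0.005, 0.0, -0.001, -0.001], 'tau': [-0.001, -37.314, 25.301, 0.011, -0.0, -0.0], 'eef_pos': [0.154, 0.475, 0.231], 'tool_rot': [0.156, 0.988, -0.001, -0.0], 'ft_force': [0.193, -0.257, 0.023], 'ft_torque': [0.011, -0.001, 0.016], 'grasp_force': 0.0, 'grip_width': 0.085}
```

View pics/scene1.png

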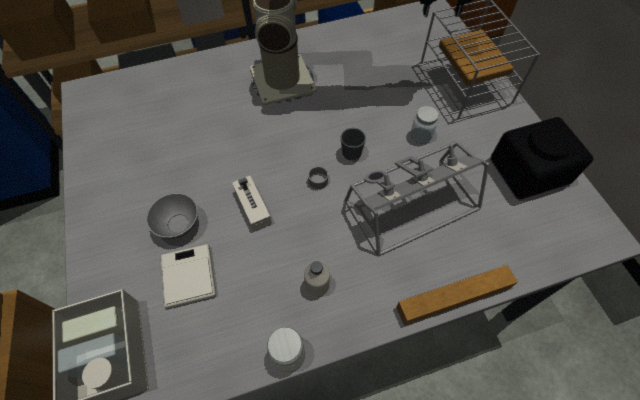

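View pics/top1.png

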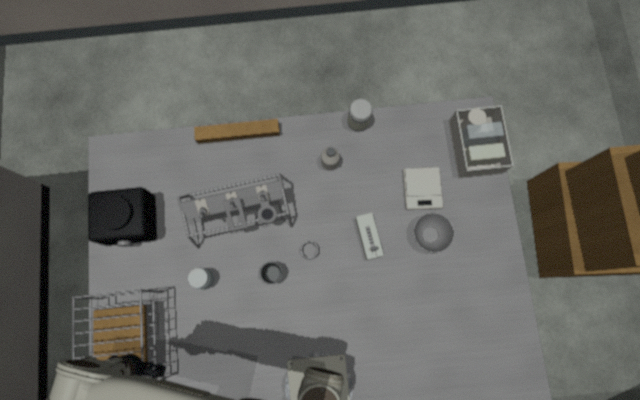

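The scene view shows the cassette at about (251,203) with the dark grip near (243,184). The rack is at about (418,195) and has pegs at (390,190), (423,175) and (452,160). In the top view the cassette is at (369,236) and the rack at (238,208). I'll zoom in on both.

Run:
```python
from h import *
S=cv2.imread('pics/scene1.png');T=cv2.imread('pics/top1.png')
def cr(I,x,y,w,h,W,H): return cv2.resize(I[y:y+h,x:x+w],(W,H),interpolation=cv2.INTER_CUBIC)
A=np.hstack([cr(S,225,170,50,60,250,300),cr(S,340,140,150,82,550,300)])
B=np.hstack([cr(T,345,205,50,60,250,300),cr(T,175,168,130,71,550,300)])
cv2.imwrite('pics/c1.png',np.vstack([A,B]))
for n in('scene','top'):
    c=dict(np.load(n+'1.npz'));W=pts(c);hsv=cv2.cvtColor(c['frame'],cv2.COLOR_RGB2HSV)
    sl=(slice(170,232),slice(225,275)) if n=='scene' else (slice(205,265),slice(345,395))
    w=W[sl].reshape(-1,3);g=c['frame'][sl].reshape(-1,3)
    m=(w[:,2]>.03)&(w[:,2]<.052); r=cv2.minAreaRect((w[m,:2]*1000).astype(np.float32)); print(n,r,m.sum(),w[m].mean(0),np.median(w[m,2]))
    m=(w[:,2]>.058); print('grip',w[m].round(3).tolist())
    m=w[:,2]<.01;print('counter',np.median(w[m,2]))
```

```text
scene ((472.8020935058594, -224.1015625), (152.8245849609375, 56.43598937988281), 7.6496076583862305) 918 [ 0.48210243 -0.22352377  0.04421457] 0.04544616751812519
grip [[0.421, -0.221, 0.079], [0.421, -0.229, 0.078], [0.423, -0.227, 0.08], [0.42, -0.224, 0.074], [0.422, -0.222, 0.076], [0.42, -0.236, 0.075], [0.421, -0.233, 0.076], [0.424, -0.23, 0.077], [0.425, -0.228, 0.078], [0.426, -0.225, 0.078], [0.425, -0.222, 0.075], [0.426, -0.22, 0.076], [0.423, -0.242, 0.077], [0.424, -0.239, 0.077], [0.422, -0.236, 0.073], [0.425, -0.234, 0.076], [0.428, -0.231, 0.079], [0.427, -0.228, 0.076], [0.43, -0.226, 0.08], [0.43, -0.223, 0.077], [0.429, -0.22, 0.075], [0.427, -0.242, 0.078], [0.429, -0.24, 0.079], [0.429, -0.237, 0.079], [0.43, -0.234, 0.078], [0.43, -0.232, 0.077], [0.429, -0.229, 0.075], [0.431, -0.226, 0.076], [0.43, -0.224, 0.073], [0.429, -0.221, 0.07], [0.428, -0.219, 0.068], [0.43, -0.24, 0.077], [0.428, -0.238, 0.072], [0.433, -0.235, 0.078], [0.43, -0.233, 0.073], [0.43, -0.23, 0.072], [0.43, -0.227, 0.07], [0.428, -0.225, 0.066], [0.427, -0.222, 0.064], [0.431, -0.219,
[... 648 characters left out ...]
, 0.082], [0.424, -0.232, 0.073], [0.423, -0.234, 0.082], [0.423, -0.237, 0.08], [0.423, -0.241, 0.079], [0.422, -0.218, 0.072], [0.422, -0.221, 0.072], [0.421, -0.224, 0.076], [0.42, -0.226, 0.086], [0.421, -0.231, 0.077], [0.42, -0.234, 0.076], [0.42, -0.237, 0.08], [0.419, -0.24, 0.077], [0.42, -0.219, 0.063], [0.418, -0.221, 0.075], [0.418, -0.224, 0.077], [0.417, -0.226, 0.085], [0.417, -0.23, 0.077], [0.417, -0.233, 0.077], [0.416, -0.236, 0.079], [0.415, -0.239, 0.085], [0.415, -0.22, 0.073], [0.415, -0.223, 0.078], [0.414, -0.226, 0.082], [0.414, -0.23, 0.074], [0.414, -0.233, 0.076], [0.415, -0.238, 0.063], [0.412, -0.22, 0.073], [0.412, -0.224, 0.065]]
counter 0.0008193780151097676
```

View pics/c1.png

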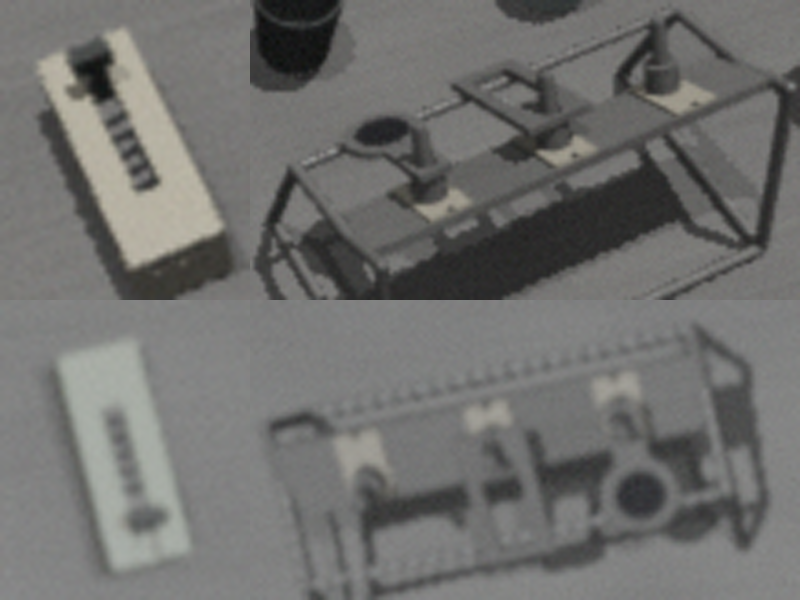

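The leftmost peg (world +y) is the empty one: scene (452,150), top (203,209). The cassette's open end faces away from the robot, at a yaw of about 7.7°. Next I'll measure the rack and refine the cassette position.

Run:
```python
from h import *
out=[]
for n in('scene','top'):
    c=dict(np.load(n+'1.npz'));W=pts(c)
    # cassette refinement: white top pixel mask -> contour -> ray at z=.047
    x,y,w_,h_=(225,168,55,65) if n=='scene' else (345,200,50,65)
    g=cv2.cvtColor(c['frame'],cv2.COLOR_RGB2GRAY)
    Wc=W[y:y+h_,x:x+w_].reshape(-1,3); 
    m=(abs(Wc[:,2]-.047)<.006); 
    big=np.array([ray(c,u,v,.047)[:2] for (v,u) in np.argwhere(((g[y:y+h_,x:x+w_]>np.median(g[y:y+h_,x:x+w_])+25)).astype(bool))+[y,x]])
    r=cv2.minAreaRect((big*1000).astype(np.float32));print(n,'white top',r,len(big), big.mean(0))
    # rack plane: points
    m=(W[...,2]>.1)&(W[...,2]<.16)&(W[...,0]>.3)&(W[...,0]<.75)&(W[...,1]>.0)&(W[...,1]<.6)
    P=W[m]
    # ransac sheet plane
    rng=np.random.default_rng(0);best=0
    for _ in range(2000):
        a=P[rng.choice(len(P),3,0)];nn=np.cross(a[1]-a[0],a[2]-a[0]);l=np.linalg.norm(nn)
        if l<1e-6: continue
        nn/=l;nn*=np.sign(nn[2])
        if abs(nn[2]-.853)>.06: continue
        k=(abs((P-a[0])@nn)<.003).sum()
        if k>best:best=k;bn,b0=nn,a[0]
    I=P[abs((P-b0)@bn)<.004];c0=I.mean(0);nn=np.linalg.svd(I-c0)[2][2];nn*=np.sign(nn[2])
    print(n,'sheet n',nn.round(3),'yaw',np.degrees(np.arctan2(-nn[1],-nn[0])),len(I),c0.round(4))
    m=(W[...,2]>.172)&(W[...,2]<.23)&(W[...,0]>.3)&(W[...,0]<.75)&(W[...,1]>-.05)&(W[...,1]<.6)
    for v,u in np.argwhere(m): 
        pass
    nl,L,st,ce=cv2.connectedComponentsWithStats(m.astype(np.uint8))
    for i in range(1,nl): print('high',ce[i].round(1),st[i,4],W[L==i].mean(0).round(4))
    cx,cy=(452,158) if n=='scene' else (203,208)
    out.append(cv2.resize(c['frame'][cy-25:cy+25,cx-20:cx+20,::-1],(400,500),interpolation=cv2.INTER_CUBIC))
cv2.imwrite('pics/c2.png',np.hstack(out))
```

```text
scene white top ((471.9230651855469, -223.91844177246094), (149.5713348388672, 55.10490417480469), 7.68679141998291) 668 [ 0.48344783 -0.22247229]
scene sheet n [-0.511 -0.067  0.857] yaw 7.4426787500277385 1710 [0.6182 0.2632 0.1412]
high [483.3  63.8] 149 [0.3431 0.528  0.1977]
high [451.  147.6] 31 [0.5765 0.3086 0.1794]
high [420.3 163.5] 45 [0.5987 0.2102 0.1827]
high [427.5 169.5] 2 [0.6153 0.2246 0.1722]
high [425. 171.] 1 [0.6177 0.2164 0.1726]
high [386.1 177.5] 42 [0.6104 0.1118 0.183 ]
high [420.5 172.5] 2 [0.6185 0.2035 0.1731]
high [417.  174.3] 3 [0.6208 0.1927 0.1731]
high [393.5 184.5] 2 [0.6295 0.1249 0.1726]
high [389.5 186. ] 2 [0.6315 0.113  0.1746]
top white top ((468.595703125, -224.59861755371094), (147.43167114257812, 52.806461334228516), 7.582804203033447) 506 [ 0.47386556 -0.22348739]
top sheet n [-0.446 -0.049  0.894] yaw 6.2817300363675095 1429 [0.6071 0.2907 0.14  ]
high [264.3 192.3] 6 [0.6235 0.1062 0.1734]
high [262.  196.6] 24 [0.6081 0.114  0.1831]
high [231.1 199.9] 7 [0.6098 0.2129 0.1746]
high [236.1 199.1] 7 [0.6108 0.1971 0.1731]
high [223.  201.5] 2 [0.6071 0.2389 0.1749]
high [227.5 200.8] 4 [0.6082 0.2246 0.1743]
high [225.5 203.5] 2 [0.6004 0.2318 0.1724]
high [231.5 205. ] 18 [0.5906 0.2111 0.1857]
high [201.2 214.9] 18 [0.5694 0.3083 0.1829]
high [129.  298.2] 140 [0.3356 0.5325 0.2013]
```

View pics/c2.png

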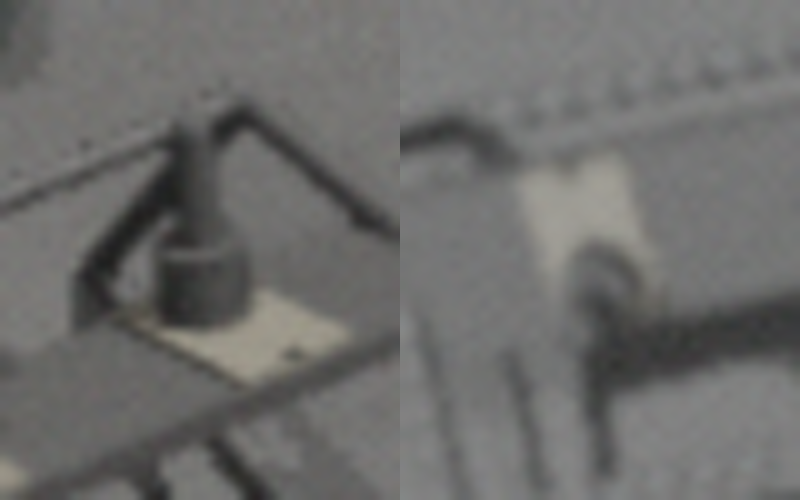

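send_rows(steps="-1 0.012 -0.0355 0.004 0 0 0.0224;-1 0.012 -0.0355 0.004 0 0 0.0224;-1 0.012 -0.0355 0 0 0 0.0224;-1 0.012 -0.0355 0 0 0 0.0224;-1 0.012 -0.0355 0 0 0 0.0224")

```text
clock: 0.52
eef_pos: [0.2138, 0.2964, 0.2389]
tool_rot: [0.099, 0.995, -0.0, -0.0]
ft_force: [1.0, 0.8, 0.9]
grip_width: 0.0256
grasp_force: 0.0
```

send_rows(steps="-1 0.012 -0.0355 0 0 0 0.0224;-1 0.012 -0.0355 0 0 0 0.0224;-1 0.012 -0.0355 0 0 0 0.0224;-1 0.012 -0.0355 0 0 0 0.0224;-1 0.012 -0.0355 0 0 0 0.0224")

```text
clock: 0.93
eef_pos: [0.2736, 0.119, 0.2392]
tool_rot: [0.043, 0.999, 0.0, 0.0]
ft_force: [1.0, 0.0, -0.3]
grip_width: -0.0001
grasp_force: 0.0
```

send_rows(steps="-1 0.012 -0.0355 0 0 0 0.0224;-1 0.012 -0.0355 0 0 0 0.0224;-1 0.012 -0.0355 0 0 0 0.0224;-1 0.012 -0.0355 0 0 0 0.0224;-1 0.012 -0.0355 0 0 0 0.0224")

```text
clock: 1.35
eef_pos: [0.3337, -0.0587, 0.2393]
tool_rot: [-0.012, 1.0, 0.0, 0.0]
ft_force: [2.0, 1.3, -0.0]
grip_width: -0.0003
grasp_force: 0.0
```

send_rows(steps="-1 0.012 -0.0355 0 0 0 0.0224;-1 0.012 -0.0355 0 0 0 0.0224;-1 0.012 -0.0355 -0.01 0 0 0.0224;-1 0.012 -0.0355 -0.01 0 0 0.0224;-1 0.012 -0.0355 -0.01 0 0 0.0224")

```text
clock: 1.77
eef_pos: [0.3938, -0.2363, 0.2087]
tool_rot: [-0.068, 0.998, 0.0, 0.0]
ft_force: [0.1, 0.2, 0.8]
grip_width: 0.0001
grasp_force: 0.0
```

send_rows(steps="-1 0 0.002 -0.03 0 0 0;-1 0 0 -0.03 0 0 0;-1 0 0 -0.03 0 0 0;-1 0 0 -0.03 0 0 0;-1 0 0 -0.028 0 0 0")

```text
clock: 2.18
eef_pos: [0.3931, -0.232, 0.0594]
tool_rot: [-0.067, 0.998, 0.0, -0.001]
ft_force: [-0.6, -0.6, 0.9]
grip_width: 0.0
grasp_force: 0.0
```

send_rows(steps="-1 0.002 0.0003 0 0 0 0;-1 0.002 0.0003 0 0 0 0;-1 0.001 0.0001 0 0 0 0;-1 0.001 0.0001 0 0 0 0;-1 0.001 0.0001 0 0 0 0")

```text
clock: 2.6
eef_pos: [0.4026, -0.2322, 0.0632]
tool_rot: [-0.068, 0.998, -0.001, 0.002]
ft_force: [0.8, 0.1, 1.2]
grip_width: -0.0001
grasp_force: 0.0
```

send_rows(steps="-1 0.001 0.0001 0 0 0 0;-1 0.001 0.0001 0 0 0 0;-1 0.001 0.0001 0 0 0 0;-1 0.001 0.0001 0 0 0 0;-1 0 0 0 0 0 0")

```text
clock: 3.02
eef_pos: [0.4051, -0.231, 0.0615]
tool_rot: [-0.068, 0.998, -0.0, 0.0]
ft_force: [-0.1, 0.1, 0.6]
grip_width: -0.0001
grasp_force: 0.0
```

send_rows(steps="-1 0.008 0.0011 0 0 0 0;-1 0.008 0.0011 0 0 0 0;-1 0.008 0.0011 0 0 0 0;-1 0.008 0.0011 0 0 0 0;-1 0.004 0.0005 0 0 0 0")

```text
clock: 3.43
eef_pos: [0.441, -0.2257, 0.061]
tool_rot: [-0.068, 0.998, 0.0, -0.001]
ft_force: [-6.4, 0.4, 3.9]
grip_width: 0.0002
grasp_force: 3.0
```

send_rows(steps="-1 0.004 0.0005 0 0 0 0;-1 0.003 0.0004 0 0 0 0;-1 0.002 0.0003 0 0 0 0;-1 0.002 0.0003 0 0 0 0;-1 0 0 0 0 0 0")

```text
clock: 3.85
eef_pos: [0.4512, -0.2243, 0.061]
tool_rot: [-0.068, 0.998, 0.0, -0.001]
ft_force: [-5.5, -1.3, 3.7]
grip_width: 0.0003
grasp_force: 2.8
```

send_rows(steps="-1 0.001 0.0001 0 0 0 0;-1 0.001 0.0001 0 0 0 0;-1 0.001 0.0001 0 0 0 0;-1 0 0 0 0 0 0;-1 0 0 0 0 0 0")

```text
clock: 4.27
eef_pos: [0.4538, -0.224, 0.061]
tool_rot: [-0.068, 0.998, 0.0, -0.002]
ft_force: [-6.5, -0.9, 4.5]
grip_width: -0.0001
grasp_force: 3.2
```

send_rows(steps="-1 0.001 0 0 0 0 0;-1 0.001 0 0 0 0 0;-1 0 0 0 0 0 0;-1 0 0 0 0 0 0;-1 0 0 0 0 0 0")

```text
clock: 4.68
eef_pos: [0.4556, -0.2238, 0.061]
tool_rot: [-0.068, 0.998, 0.0, -0.002]
ft_force: [-6.5, 0.2, 4.7]
grip_width: 0.0002
grasp_force: 3.3
```

send_rows(steps="-1 0.001 0 0 0 0 0;-1 0.001 0 0 0 0 0;-1 0 0 0 0 0 0;-1 0 0 0 0 0 0;-1 0 0 0 0 0 0")

```text
clock: 5.1
eef_pos: [0.4574, -0.2236, 0.0609]
tool_rot: [-0.068, 0.998, 0.001, -0.002]
ft_force: [-6.7, -0.2, 3.8]
grip_width: -0.0003
grasp_force: 3.4
```

send_rows(steps="-1 0.001 0 0 0 0 0;-1 0.001 0 0 0 0 0;-1 0 0 0 0 0 0;-1 0 0 0 0 0 0;-1 0 0 0 0 0 0")

```text
clock: 5.52
eef_pos: [0.4576, -0.2236, 0.0607]
tool_rot: [-0.067, 0.998, 0.001, -0.004]
ft_force: [-10.6, -0.2, 7.8]
grip_width: 0.0004
grasp_force: 5.5
```

send_rows(steps="-1 0.001 0 0 0 0 0;-1 0.001 0 0 0 0 0;-1 0 0 0 0 0 0;-1 0 0 0 0 0 0;-1 0 0 0 0 0 0")

```text
clock: 5.93
eef_pos: [0.4578, -0.2236, 0.0607]
tool_rot: [-0.067, 0.998, 0.001, -0.005]
ft_force: [-15.2, 0.2, 11.8]
grip_width: 0.0001
grasp_force: 7.7
```

send_rows(steps="-1 -0.02 -0.003 0 0 0 0;-1 -0.03 -0.004 0 0 0 0;-1 -0.02 0 0.01 0 0 0;-1 0 0 0.04 0 0 0;-1 0 0 0.04 0 0 0")

```text
clock: 6.35
eef_pos: [0.3904, -0.2296, 0.15]
tool_rot: [-0.067, 0.998, 0.002, -0.002]
ft_force: [1.3, -0.4, 0.9]
grip_width: -0.0001
grasp_force: 0.0
```

Run:
```python
from h import *
out=[]
for n in('scene','top'):
    c=snap(n,n+'2');W=pts(c)
    x,y,w_,h_=(225,168,60,75) if n=='scene' else (342,190,60,75)
    out.append(cv2.resize(c['frame'][y:y+h_,x:x+w_,::-1],(400,500),interpolation=cv2.INTER_CUBIC))
    w=W[y:y+h_,x:x+w_].reshape(-1,3); u=np.array([.991,.1331]);v=np.array([-.1331,.991])
    d=w[:,:2]-[.488,-.2218]; a=d@u;b=d@v
    m=(abs(b)<.03)&(a>.066)&(a<.13)&(w[:,2]>.022); print(n,'plate',m.sum(),a[m].max(),np.sort(a[m])[-6:].round(4),b[m].min(),b[m].max(),np.median(b[m]),np.median(w[m,2]))
    m=(abs(b)<.03)&(a<.05)&(a>-.09)&(abs(w[:,2]-.047)<.01);print('cass',a[m].min(),b[m].min(),b[m].max(),np.polyfit(a[m],b[m],1))
cv2.imwrite('pics/c3.png',np.hstack(out))
print(get_obs()['eef_pos'])
```

```text
scene plate 157 0.10336654799992948 [0.1031 0.1032 0.1032 0.1033 0.1033 0.1034] -0.017414691297286712 0.018838657815525066 0.0005583703622510763 0.03623135219668653
cass -0.08987886345077184 -0.028505456551010624 0.027604871166798984 [ 0.00462921 -0.00093043]
top plate 82 0.09608254030840513 [0.0957 0.0959 0.096  0.0961 0.0961 0.0961] -0.01663761780181388 0.019409153343536184 0.002123905878299392 0.037942650353418
cass -0.07025339877198652 -0.027483607971525954 0.028940563324473093 [-0.10941069  0.00288038]
[ 0.39809257 -0.23371048  0.15767063]
```

View pics/c3.png

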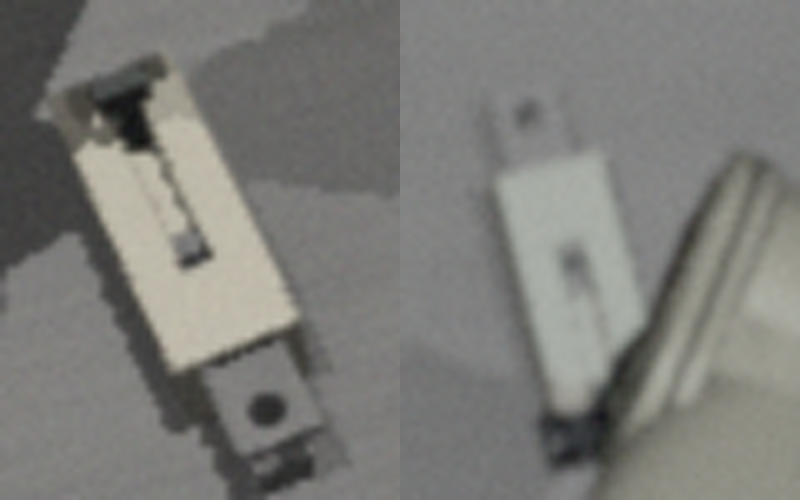

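The plate sticks out in both views; the eye is at scene (265,229) and top (361,207). Next is moving over it and descending around its sides.

Run:
```python
from h import *
for n,u,v in(('scene',265.05,229.2),('top',361.05,206.95)):
    print(n,ray(dict(np.load(n+'2.npz')),u,v,.037).round(4))
```

```text
scene [ 0.5753 -0.2085  0.037 ]
top [ 0.5699 -0.2098  0.037 ]
```

send_rows(steps="0.4 0.032 0.0045 0 0 0 0;0.4 0.032 0.0045 0 0 0 0;0.4 0.033 0.0045 0 0 0 0;0.4 0.033 0.0045 0 0 0 0;0.4 0.033 0.0045 0 0 0 0")

```text
clock: 6.87
eef_pos: [0.5589, -0.2081, 0.1512]
tool_rot: [-0.068, 0.998, -0.0, 0.001]
ft_force: [0.4, -1.3, -0.3]
grip_width: 0.0594
grasp_force: 0.0
```

send_rows(steps="0.4 0 0 0 0 0 0;0.4 0 0 -0.02 0 0 0;0.4 0 0 -0.02 0 0 0;0.4 0 0 -0.02 0 0 0;0.4 0 0 0 0 0 0")

```text
clock: 7.28
eef_pos: [0.5538, -0.2072, 0.0866]
tool_rot: [-0.068, 0.998, 0.002, -0.003]
ft_force: [-0.3, -0.1, -0.7]
grip_width: 0.0598
grasp_force: 0.0
```

send_rows(steps="0.4 0.008 -0.0034 0 0 0 0;0.4 0 0 -0.02 0 0 0;0.4 0 0 -0.02 0 0 0;0.4 0 0 -0.01 0 0 0;0.4 0 0 0 0 0 0")

```text
clock: 7.7
eef_pos: [0.5625, -0.2114, 0.0392]
tool_rot: [-0.068, 0.998, 0.001, -0.002]
ft_force: [0.2, -0.5, -0.9]
grip_width: 0.0598
grasp_force: 0.0
```

send_rows(steps="0.4 0 0 -0.01 0 0 0;0.4 0 0 -0.007 0 0 0;0.4 0 0 0 0 0 0;0.4 0 0 0 0 0 0;0.4 0 0 0 0 0 0")

```text
clock: 8.12
eef_pos: [0.5643, -0.2123, 0.0249]
tool_rot: [-0.068, 0.998, -0.0, 0.0]
ft_force: [0.1, -0.0, -0.1]
grip_width: 0.0597
grasp_force: 0.0
```

send_rows(steps="-0.1 0 0 0 0 0 0;-0.1 0 0 0 0 0 0;-0.1 0 0 0 0 0 0;-0.1 0 0 0 0 0 0;-0.1 0 0 0 0 0 0")

```text
clock: 8.53
eef_pos: [0.564, -0.2122, 0.0245]
tool_rot: [-0.068, 0.998, -0.0, 0.0]
ft_force: [0.0, 0.6, 1.2]
grip_width: 0.0384
grasp_force: 0.0
```

send_rows(steps="-0.1 -0.002 0.0008 -0.0055 0 0 0;-0.1 0 0 0 0 0 0;-1 0 0 0 0 0 0;-1 0 0 0 0 0 0;-1 0 0 0 0 0 0")

```text
clock: 8.95
eef_pos: [0.5617, -0.2113, 0.0185]
tool_rot: [-0.068, 0.998, 0.0, -0.0]
ft_force: [-0.3, -1.6, -1.0]
grip_width: 0.0344
grasp_force: 59.7
```

send_rows(steps="-1 0 0 0 0 0 0;-1 0 0 0 0 0 0;-1 0 0 0 0 0 0;-1 0 0 0 0 0 0;-1 0 0 0 0 0 0")

```text
clock: 9.37
eef_pos: [0.5619, -0.2114, 0.0188]
tool_rot: [-0.068, 0.998, -0.0, -0.0]
ft_force: [-0.4, 0.2, -1.1]
grip_width: 0.0344
grasp_force: 59.7
```

send_rows(steps="-1 0.008 0.0011 0 0 0 0;-1 0.012 0.0016 0 0 0 0;-1 0.016 0.0021 0 0 0 0;-1 0.016 0.0021 0 0 0 0;-1 0.016 0.0021 0 0 0 0")

```text
clock: 9.78
eef_pos: [0.6312, -0.2022, 0.0189]
tool_rot: [-0.068, 0.998, -0.0, 0.0]
ft_force: [0.5, -0.5, -1.4]
grip_width: 0.0347
grasp_force: 59.7
```

send_rows(steps="-1 0.012 0.0016 0.002 0 0 0;-1 0 0 0.02 0 0 0;-1 0 0 0.04 0 0 0;-1 0 0 0.04 0 0 0;-1 0 0 0.04 0 0 0")

```text
clock: 10.2
eef_pos: [0.6419, -0.2003, 0.1616]
tool_rot: [-0.068, 0.998, 0.0, -0.001]
ft_force: [0.8, -0.2, -0.7]
grip_width: 0.0345
grasp_force: 60.0
```

Run:
```python
from h import *
o=get_obs();print(o['eef_pos'],o['joint_pos'],o['grip_width'],o['ft_force'])
c=snap('scene','scene3');c2=snap('top','top3')
cv2.imwrite('pics/c4.png',np.hstack([cv2.resize(c['frame'][150:260,225:325,::-1],(400,440),interpolation=cv2.INTER_CUBIC),cv2.resize(c2['frame'][150:260,310:410,::-1],(400,440),interpolation=cv2.INTER_CUBIC)]))
# rack: white mounts on sheet
for n in('scene','top'):
    c=dict(np.load(n+'1.npz'));W=pts(c);f=c['frame'].astype(int)
    m=((f[...,0]-f[...,2])>(18 if n=='scene' else 8))&(f.sum(2)>330)
    m&=(W[...,2]>.1)&(W[...,2]<.2)&(W[...,1]>.03)&(W[...,1]<.45)&(W[...,0]>.45)&(W[...,0]<.75)
    nl,L,st,ce=cv2.connectedComponentsWithStats(m.astype(np.uint8))
    for i in range(1,nl):
        if st[i,4]>8: print(n,ce[i].round(1),st[i],W[L==i].mean(0).round(4))
```

```text
[ 0.64192513 -0.20025278  0.16155851] [-3.02438768e-01  6.25044999e-01  4.13718136e-01  1.36090671e+00
  1.08640126e-04 -4.38070040e-01] 0.034503287476761506 [ 0.83624079 -0.21050751 -0.65214153]
top [260.8 188. ] [256 186  11   6  31] [0.6439 0.1181 0.1527]
top [230.9 194.9] [226 193  10   6  31] [0.6313 0.2161 0.1531]
top [201.2 202.6] [196 199  11   8  34] [0.6161 0.3129 0.1517]
```

View pics/c4.png

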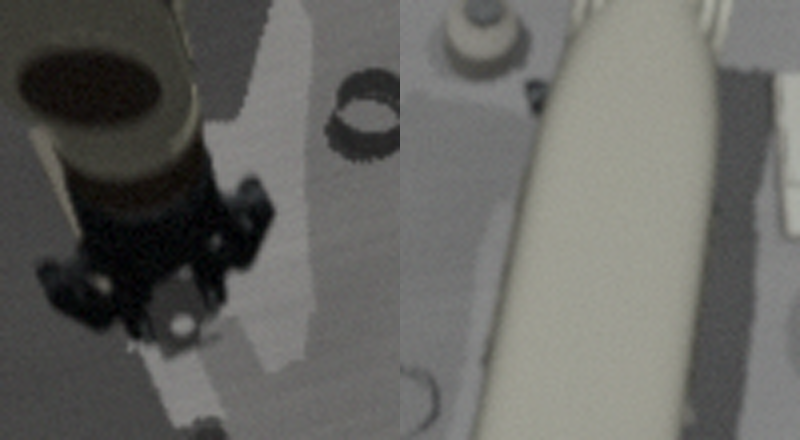

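The plate is held with the eye free: scene (271,230). The arm blocks the top view. Next I'll locate the peg in the sheet's frame from the first, unobstructed images.

Run:
```python
from h import *
psi,t=np.radians(7.6),.55
xs=np.array([np.cos(t)*np.cos(psi),np.cos(t)*np.sin(psi),np.sin(t)]);ys=np.array([-np.sin(psi),np.cos(psi),0]);zs=np.cross(xs,ys)
print(xs.round(4),ys.round(4),zs.round(4))
R=np.stack([xs,ys,zs]);B=np.array([.58,.31,.15])
for n in('scene','top'):
    c=dict(np.load(n+'1.npz'));W=pts(c);E=c['extrinsics'];cam=-E[:3,:3].T@E[:3,3]
    Q=(W-B)@R.T
    near=(abs(Q[...,1])<.06)&(abs(Q[...,0])<.07)&(abs(Q[...,2])<.08)
    h=Q[near][:,2];H,e=np.histogram(h,np.arange(-.06,.06,.001));k=H.argmax();sh=np.median(h[abs(h-e[k])<.004]);
    print(n,'sheet h',sh,'hist',H[k])
    pk=near&(Q[...,2]>sh+.026)&(abs(Q[...,1])<.02);q=Q[pk];q=q.copy();q[:,2]-=sh
    d=R@((cam-B)/np.linalg.norm(cam-B));p=d[:2]/np.hypot(*d[:2])
    print(' peg pts',len(q),'mean',q.mean(0).round(4),'maxh',np.sort(q[:,2])[-4:].round(4),'camdir',p.round(2),'axis est',(q[:,:2].mean(0)-.0045*p).round(4))
    for a in np.arange(.026,.066,.008):
        s=(q[:,2]>=a)&(q[:,2]<a+.008)
        if s.any(): print('  ',a.round(3),s.sum(),np.median(q[s],0).round(4))
    mz=q[q[:,2]>.045].mean(0) if (q[:,2]>.045).any() else None
    ax=np.r_[q[:,:2].mean(0)-.0045*p, sh+.021]; print(' seat est world',(B+ax@R).round(4),'tip',(B+(ax+[0,0,.035])@R).round(4))
```

```text
[0.845  0.1128 0.5227] [-0.1323  0.9912  0.    ] [-0.5181 -0.0691  0.8525]
scene sheet h -0.024532245202978184 hist 138
 peg pts 60 mean [ 0.0119 -0.0015  0.0435] maxh [0.0586 0.0587 0.059  0.0591] camdir [ 0.82 -0.57] axis est [0.0082 0.0011]
   0.026 13 [ 0.0136 -0.0029  0.03  ]
   0.034 14 [ 0.0131 -0.0026  0.0379]
   0.042 14 [ 0.0139 -0.002   0.0461]
   0.05 15 [ 0.0119 -0.0006  0.0548]
   0.058 4 [0.0079 0.0009 0.0588]
 seat est world [0.5887 0.3122 0.1513] tip [0.5705 0.3098 0.1811]
top sheet h -0.021564929874590823 hist 77
 peg pts 43 mean [-0.0094 -0.0009  0.0402] maxh [0.0627 0.0628 0.0634 0.0644] camdir [ 0.86 -0.52] axis est [-0.0132  0.0014]
   0.026 21 [-0.0582 -0.003   0.0279]
   0.034 5 [ 0.0097 -0.0025  0.0375]
   0.042 4 [ 0.009  -0.0032  0.0456]
   0.05 4 [0.01   0.0002 0.0533]
   0.058 9 [0.0066 0.001  0.0614]
 seat est world [0.5689 0.31   0.1426] tip [0.5508 0.3075 0.1724]
```

send_rows(steps="-1 -0.0075 0.034 0.02 0 0 0;-1 -0.0075 0.034 0.02 0 0 0;-1 -0.0075 0.034 0.02 0 0 0;-1 -0.0075 0.034 0.02 0 0 0;-1 -0.0075 0.034 0.01 0 0 0")

```text
clock: 10.72
eef_pos: [0.6052, -0.0292, 0.2534]
tool_rot: [-0.067, 0.998, -0.0, 0.002]
ft_force: [1.0, 0.3, -1.1]
grip_width: 0.0346
grasp_force: 60.2
```

send_rows(steps="-1 -0.0075 0.034 0 0.0074 -0.0545 0;-1 -0.0075 0.034 0 0.0074 -0.0545 0;-1 -0.0075 0.034 0 0.0074 -0.0545 0;-1 -0.0075 0.034 0 0.0074 -0.0545 0;-1 -0.0075 0.034 0 0.0074 -0.0545 0")

```text
clock: 11.13
eef_pos: [0.5664, 0.1411, 0.251]
tool_rot: [-0.067, 0.988, 0.01, 0.138]
ft_force: [0.2, 1.0, -1.4]
grip_width: 0.0344
grasp_force: 60.1
```

send_rows(steps="-1 -0.0075 0.033 0 0.0074 -0.0545 0;-1 -0.0075 0.033 0 0.0074 -0.0545 0;-1 -0.0075 0.033 0 0.0074 -0.0545 0;-1 -0.0075 0.033 0 0.0074 -0.0545 0;-1 -0.0075 0.033 0 0.0074 -0.0545 0")

```text
clock: 11.55
eef_pos: [0.5285, 0.306, 0.2512]
tool_rot: [-0.065, 0.96, 0.019, 0.272]
ft_force: [0.5, -0.3, -1.2]
grip_width: 0.0346
grasp_force: 60.1
```

send_rows(steps="-1 0 0 0 0 0 0;-1 0 0 0 0 0 0;-1 0 0 0 0 0 0;-1 0 0 0 0 0 0;-1 0 0 0 0 0 0")

```text
clock: 11.97
eef_pos: [0.5303, 0.303, 0.251]
tool_rot: [-0.064, 0.96, 0.018, 0.271]
ft_force: [-0.5, -0.1, -0.9]
grip_width: 0.0342
grasp_force: 60.2
```

send_rows(steps="-1 0 0.0015 -0.03 0 0 0;-1 0 0 -0.03 0 0 0;-1 0 0 -0.03 0 0 0;-1 0 0 -0.02 0 0 0;-1 0 0 -0.012 0 0 0")

```text
clock: 12.38
eef_pos: [0.5286, 0.303, 0.1252]
tool_rot: [-0.064, 0.961, 0.017, 0.269]
ft_force: [-0.5, 0.2, -1.6]
grip_width: 0.0345
grasp_force: 60.2
```

send_rows(steps="-1 0 0 0 0 0 0;-1 0 0 0 0 0 0;-1 0.0017 0.0002 0.001 0 0 0;-1 0.0017 0.0002 0.001 0 0 0;-1 0 0 0 0 0 0")

```text
clock: 12.8
eef_pos: [0.5345, 0.3068, 0.1333]
tool_rot: [-0.064, 0.96, 0.019, 0.273]
ft_force: [0.5, 0.6, -0.9]
grip_width: 0.0341
grasp_force: 60.2
```

Run:
```python
from h import *
print(get_obs()['eef_pos'],get_obs()['ft_force'])
c=snap('scene','scene4');cv2.imwrite('pics/c5.png',cv2.resize(c['frame'][110:210,375:505,::-1],(780,600),interpolation=cv2.INTER_CUBIC))
```

```text
[0.53454175 0.30683607 0.1333016 ] [ 0.48839134  0.62552369 -0.85856277]
```

View pics/c5.png

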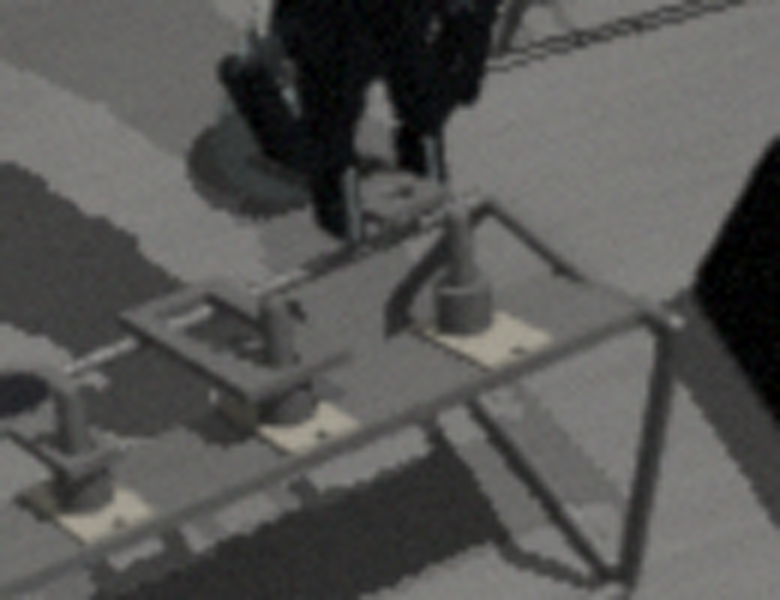

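The scene view shows the held plate with its eye at about (442,142) and the peg tip at about (451,144), just ahead of the plate's front edge. I'll advance up the slope with 2 mm rows until the edge touches the peg.

send_rows(steps="-1 0.0017 0.0002 0.001 0 0 0;-1 0.0017 0.0002 0.001 0 0 0;-1 0.0017 0.0002 0.001 0 0 0;-1 0.0017 0.0002 0.001 0 0 0;-1 0.0017 0.0002 0.001 0 0 0")

```text
clock: 13.27
eef_pos: [0.5414, 0.3072, 0.136]
tool_rot: [-0.065, 0.96, 0.018, 0.271]
ft_force: [0.1, 0.0, -1.7]
grip_width: 0.0344
grasp_force: 60.2
```

send_rows(steps="-1 0.0013 0.0002 0.0008 0 0 0;-1 0.0013 0.0002 0.0008 0 0 0;-1 0.0013 0.0002 0.0008 0 0 0;-1 0.0013 0.0002 0.0008 0 0 0;-1 0 0 0 0 0 0")

```text
clock: 13.68
eef_pos: [0.5468, 0.308, 0.1393]
tool_rot: [-0.065, 0.96, 0.018, 0.271]
ft_force: [-0.3, -0.6, -1.5]
grip_width: 0.0349
grasp_force: 60.2
```

send_rows(steps="-1 0.0008 0.0001 0.0005 0 0 0;-1 0.0008 0.0001 0.0005 0 0 0;-1 0.0008 0.0001 0.0005 0 0 0;-1 0.0008 0.0001 0.0005 0 0 0;-1 0 0 0 0 0 0")

```text
clock: 14.1
eef_pos: [0.5499, 0.3085, 0.1412]
tool_rot: [-0.065, 0.96, 0.018, 0.271]
ft_force: [-0.3, -0.6, -0.8]
grip_width: 0.0343
grasp_force: 60.2
```

send_rows(steps="-1 0.0008 0.0001 0.0005 0 0 0;-1 0.0008 0.0001 0.0005 0 0 0;-1 0.0008 0.0001 0.0005 0 0 0;-1 0.0008 0.0001 0.0005 0 0 0;-1 0 0 0 0 0 0")

```text
clock: 14.52
eef_pos: [0.5531, 0.3089, 0.1432]
tool_rot: [-0.065, 0.96, 0.018, 0.271]
ft_force: [0.6, -0.1, -1.1]
grip_width: 0.0345
grasp_force: 60.2
```

send_rows(steps="-1 0.0008 0.0001 0.0005 0 0 0;-1 0.0008 0.0001 0.0005 0 0 0;-1 0.0008 0.0001 0.0005 0 0 0;-1 0.0008 0.0001 0.0005 0 0 0;-1 0 0 0 0 0 0")

```text
clock: 14.93
eef_pos: [0.5545, 0.3088, 0.1436]
tool_rot: [-0.066, 0.961, 0.018, 0.269]
ft_force: [-4.6, -0.2, -2.6]
grip_width: 0.0343
grasp_force: 60.4
```

Contact came at TCP x ≈ 0.554, which matches the vision estimate. I'll back off, lift along the peg, advance so the eye is over it (22 mm past contact), and lower.

send_rows(steps="-1 -0.0042 -0.0006 -0.0026 0 0 0;-1 -0.0052 -0.0007 0.0085 0 0 0;-1 -0.0052 -0.0007 0.0085 0 0 0;-1 -0.001 -0.0001 0.0017 0 0 0;-1 0 0 0 0 0 0")

```text
clock: 15.35
eef_pos: [0.5413, 0.3079, 0.1637]
tool_rot: [-0.065, 0.96, 0.019, 0.273]
ft_force: [0.3, 1.3, -0.1]
grip_width: 0.0345
grasp_force: 60.2
```

send_rows(steps="-1 0.007 0.0006 0.0043 0 0 0;-1 0.007 0.0006 0.0043 0 0 0;-1 0.0068 0.0006 0.0042 0 0 0;-1 0 0 0 0 0 0;-1 0 0 0 0 0 0")

```text
clock: 15.77
eef_pos: [0.5623, 0.3089, 0.1744]
tool_rot: [-0.065, 0.96, 0.018, 0.271]
ft_force: [0.1, -0.7, -1.3]
grip_width: 0.0345
grasp_force: 60.2
```

Run:
```python
from h import *
print(get_obs()['eef_pos'],get_obs()['ft_force'])
c=snap('scene','scene5');cv2.imwrite('pics/c6.png',cv2.resize(c['frame'][115:190,410:490,::-1],(640,600),interpolation=cv2.INTER_CUBIC))
```

```text
[0.56231773 0.30891825 0.17438386] [ 0.0624665  -0.65034194 -1.25640242]
```

View pics/c6.png

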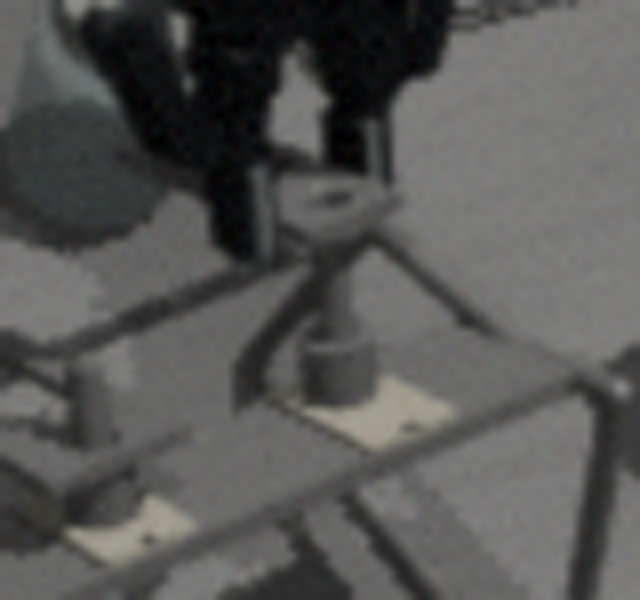

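The eye, at scene (451.3,139.8), sits over the peg axis to within about 1 mm. I'll correct by −1 mm along the slope and lower along the peg.

send_rows(steps="-1 0.0012 0.0002 -0.0039 0 0 0;-1 0.002 0.0003 -0.0034 0 0 0;-1 0.001 0.0001 -0.0017 0 0 0;-1 0.001 0.0001 -0.0017 0 0 0;-1 0 0 0 0 0 0")

```text
clock: 16.23
eef_pos: [0.5664, 0.3095, 0.1625]
tool_rot: [-0.065, 0.96, 0.018, 0.271]
ft_force: [-0.7, -0.3, -0.5]
grip_width: 0.0343
grasp_force: 60.2
```

send_rows(steps="-1 0.001 0.0001 -0.0017 0 0 0;-1 0.001 0.0001 -0.0017 0 0 0;-1 0.001 0.0001 -0.0017 0 0 0;-1 0 0 0 0 0 0;-1 0 0 0 0 0 0")

```text
clock: 16.65
eef_pos: [0.5695, 0.3098, 0.158]
tool_rot: [-0.065, 0.96, 0.018, 0.271]
ft_force: [0.8, 0.5, -1.2]
grip_width: 0.0343
grasp_force: 60.2
```

send_rows(steps="-1 0.001 0.0001 -0.0017 0 0 0;-1 0.001 0.0001 -0.0017 0 0 0;-1 0.001 0.0001 -0.0017 0 0 0;-1 0.001 0.0001 -0.0017 0 0 0;-1 0 0 0 0 0 0")

```text
clock: 17.07
eef_pos: [0.5737, 0.3103, 0.1511]
tool_rot: [-0.065, 0.96, 0.018, 0.271]
ft_force: [-0.3, 0.9, -1.4]
grip_width: 0.0343
grasp_force: 60.2
```

send_rows(steps="-1 0.001 0.0001 -0.0017 0 0 0;-1 0.001 0.0001 -0.0017 0 0 0;-1 0.001 0.0001 -0.0017 0 0 0;-1 0 0 0 0 0 0;-1 0 0 0 0 0 0")

```text
clock: 17.48
eef_pos: [0.5767, 0.3107, 0.1462]
tool_rot: [-0.065, 0.96, 0.018, 0.271]
ft_force: [0.6, 0.2, -1.5]
grip_width: 0.0346
grasp_force: 60.2
```

send_rows(steps="-1 0.0018 0.0002 -0.0012 0 0 0;-1 0.0011 0.0001 -0.0017 0 0 0;-1 0.001 0.0001 -0.0017 0 0 0;-1 0.001 0.0001 -0.0017 0 0 0;-1 0 0 0 0 0 0")

```text
clock: 17.9
eef_pos: [0.5813, 0.3109, 0.1393]
tool_rot: [-0.065, 0.96, 0.018, 0.271]
ft_force: [-0.5, -0.6, -1.2]
grip_width: 0.0347
grasp_force: 60.2
```

send_rows(steps="-1 0.0005 0.0001 -0.0008 0 0 0;-1 0.0005 0.0001 -0.0008 0 0 0;-1 0.0005 0.0001 -0.0008 0 0 0;-1 0 0 0 0 0 0;-1 0 0 0 0 0 0")

```text
clock: 18.32
eef_pos: [0.5828, 0.3113, 0.1374]
tool_rot: [-0.065, 0.96, 0.018, 0.271]
ft_force: [0.4, 0.2, -0.7]
grip_width: 0.0346
grasp_force: 60.2
```

send_rows(steps="-1 0.0005 0.0001 -0.0008 0 0 0;-1 0.0005 0.0001 -0.0008 0 0 0;-1 0.0005 0.0001 -0.0008 0 0 0;-1 0 0 0 0 0 0;-1 0 0 0 0 0 0")

```text
clock: 18.73
eef_pos: [0.584, 0.3116, 0.136]
tool_rot: [-0.065, 0.96, 0.018, 0.271]
ft_force: [-5.9, -2.0, 5.5]
grip_width: 0.0341
grasp_force: 61.1
```

send_rows(steps="-1 0.0005 0.0001 -0.0008 0 0 0;-1 0.0005 0.0001 -0.0008 0 0 0;-1 0 0 0 0 0 0;-1 0 0 0 0 0 0;-1 0 0 0 0 0 0")

```text
clock: 19.15
eef_pos: [0.5841, 0.3117, 0.1359]
tool_rot: [-0.065, 0.96, 0.018, 0.271]
ft_force: [-17.0, -5.0, 16.9]
grip_width: 0.0346
grasp_force: 62.5
```

The plate stopped hard at the expected seat depth. I'll relieve the preload, open slightly and look before withdrawing.

send_rows(steps="-1 -0.001 -0.0001 0.0017 0 0 0;-1 0 0 0 0 0 0;0.2 0 0 0 0 0 0;0.2 0 0 0 0 0 0;0.2 0 0 0 0 0 0")

```text
clock: 19.57
eef_pos: [0.5847, 0.3118, 0.135]
tool_rot: [-0.065, 0.96, 0.018, 0.271]
ft_force: [-0.2, 0.4, 0.1]
grip_width: 0.0513
grasp_force: 0.0
```

Run:
```python
from h import *
print(get_obs()['eef_pos'],get_obs()['ft_force'],get_obs()['grip_width'])
c=snap('scene','scene6');cv2.imwrite('pics/c7.png',cv2.resize(c['frame'][115:190,410:490,::-1],(640,600),interpolation=cv2.INTER_CUBIC))
```

```text
[0.58469109 0.31181467 0.13503712] [-0.21646138  0.38662241  0.1288322 ] 0.0512600592780506
```

View pics/c7.png

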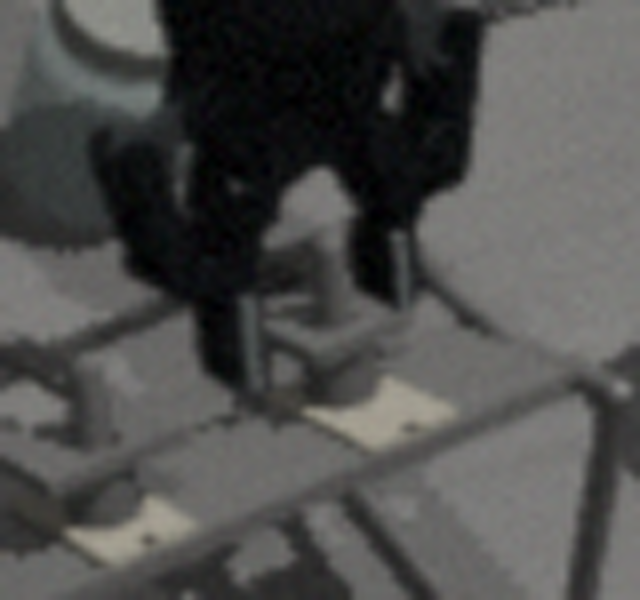

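The peg stands through the eye and the plate rests on the collar (crop (330,330)), with the fingers open on both sides. I'll withdraw along the peg.

send_rows(steps="0.2 -0.0026 -0.0003 0.0043 0 0 0;0.2 -0.0052 -0.0007 0.0085 0 0 0;0.2 -0.0104 -0.0014 0.017 0 0 0;0.2 -0.0104 -0.0014 0.017 0 0 0;0.2 -0.0104 -0.0014 0.017 0 0 0")

```text
clock: 20.03
eef_pos: [0.5447, 0.3063, 0.2001]
tool_rot: [-0.065, 0.96, 0.018, 0.271]
ft_force: [0.6, -0.0, -0.2]
grip_width: 0.0515
grasp_force: 0.0
```

send_rows(steps="0.2 -0.0156 -0.002 0.0256 0 0 0;0.2 -0.0156 -0.002 0.0256 0 0 0;0.2 -0.03 0 0.02 0 0 0;0.2 -0.03 0 0.01 0 0 0;0.2 -0.03 0 0 0 0 0")

```text
clock: 20.45
eef_pos: [0.4243, 0.3034, 0.2851]
tool_rot: [-0.064, 0.959, 0.021, 0.274]
ft_force: [0.3, 0.1, 0.5]
grip_width: 0.0512
grasp_force: 0.0
```

Run:
```python
from h import *
print(get_obs()['eef_pos'],get_obs()['ft_force'],get_obs()['clock'])
c=snap('scene','scene7');t=snap('top','top7')
cv2.imwrite('pics/c8.png',np.hstack([cv2.resize(c['frame'][120:210,375:495,::-1],(500,375),interpolation=cv2.INTER_CUBIC),cv2.resize(t['frame'][180:255,180:240,::-1],(300,375),interpolation=cv2.INTER_CUBIC)]))
a=np.array([[.845,.1128,.5227],[-.1323,.9912,0],[-.5181,-.0691,.8525]])
W=pts(c);Q=(W-[.587,.312,.153])@a.T
m=(Q[...,0]>-.11)&(Q[...,0]<.03)&(abs(Q[...,1])<.022)&(Q[...,2]>-.004)&(Q[...,2]<.02)
q=Q[m];print(m.sum(),q[:,0].min(),q[:,0].max(),q[:,1].min(),q[:,1].max())
for x in np.arange(-.1,.03,.02):
    s=(q[:,0]>=x)&(q[:,0]<x+.02); print(x.round(2),s.sum(),np.median(q[s],0).round(4) if s.any() else '')
# neighbours moved?
for n in('scene',):
    A=np.load('scene1.npz')['frame'].astype(int);D=abs(c['frame'].astype(int)-A).sum(2)>60
    nl,L,st,ce=cv2.connectedComponentsWithStats(D.astype(np.uint8))
    print([(ce[i].round(),st[i,4]) for i in range(1,nl) if st[i,4]>15])
```

```text
[0.42427093 0.30337533 0.2851042 ] [0.29082482 0.12209991 0.46226376] 20.45
319 -0.09653484750218395 0.017746134403508345 -0.021531232337144424 0.019123535916042628
-0.1 35 [-0.0872 -0.0033  0.0059]
-0.08 53 [-0.0694 -0.0041  0.0063]
-0.06 54 [-0.0514 -0.0042  0.0062]
-0.04 49 [-0.0292 -0.006   0.0065]
-0.02 40 [-0.0095 -0.0094  0.0065]
0.0 88 [ 0.0096 -0.0023  0.006 ]
0.02 0 
[(array([260.,   5.]), np.int32(105)), (array([295.,   9.]), np.int32(126)), (array([353.,  88.]), np.int32(10478)), (array([460.,   4.]), np.int32(34)), (array([456.,  14.]), np.int32(23)), (array([259.,  30.]), np.int32(204)), (array([249.,  21.]), np.int32(37)), (array([279.,  35.]), np.int32(367)), (array([300.,  64.]), np.int32(23)), (array([329.,  78.]), np.int32(48)), (array([417., 101.]), np.int32(17)), (array([421., 112.]), np.int32(307)), (array([436., 150.]), np.int32(171)), (array([448., 157.]), np.int32(17)), (array([429., 189.]), np.int32(29)), (array([250., 199.]), np.int32(95))]
```

View pics/c8.png

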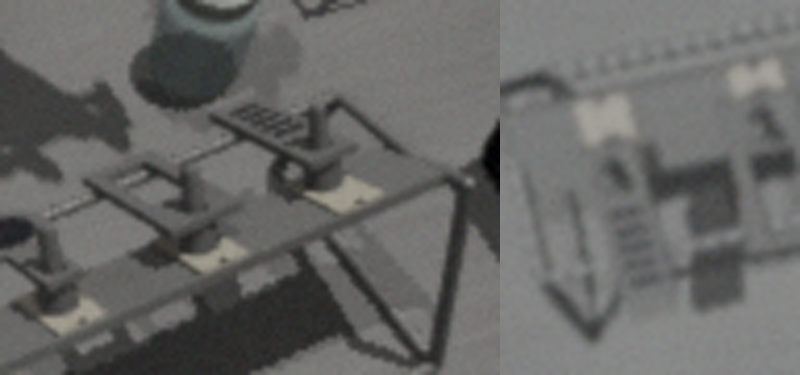

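The plate lies flat in the seat plane: its top face is 6 mm above the seat along its whole length. The peg comes through the eye, the ribs face outward, the plate hangs down the slope, and the robot is clear.

```bash
python3 -c "
from workcell import *
print(job_done())"
```

```text
the job is handed in; nothing more can be done
None
```

The plate was ejected, pulled clear and hung fully home on the empty peg, ribs outward and hanging down the slope; it is released, the arm is clear, and I handed the job in at about 20.5 s.

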